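# Close the steel canisters, each with its own lid

### The arm

A 6-joint arm with a two-finger parallel gripper is mounted at the origin on a cart in front of the work surface, level with it; the furniture and walls round the work are solid. World frame = base frame: x ahead of the robot, y to its left, z up, the work surface at z = 0. Lengths are in m, angles in degrees, forces in N, time in s.
With the tool pointing down it reaches from about 0.3 to 0.75 m from the base axis. Payload 8.5 kg.
Tool frame: the origin (TCP) lies on the centre line of the jaws, within the pads' length; the fingertips stand 19 mm ahead of it and the grasp point (between the pads) is the TCP (env.tcp_to_tips is the z of the fingertips in the tool frame, in m); z points along the fingers, y is the line along which they close (so a half turn about z gives the same grasp; the last joint's range is limited). The gripper opens to 85 mm and grips with 20 to 120 N. Pads are 22 mm wide; open, the fingers measure 114 mm over their backs; the gripper's body (76 mm by 85 mm) begins 54 mm behind the grasp point. The pads swing forward as they close: fully open they stand 13 mm farther back than shut.
Start: joints at [-75.59, 21.807, 74.336, -0, 83.858, -12.336], TCP at [0.248, -0.491, 0.25] pointing down, gripper open.
Joint ranges: [-178.18, 178.18], [-50.72, 133.34], [12.68, 142.11], [-81.47, 261.47], [9.98, 163.14], [-165.26, 165.26]. Speed limits (degrees/s): [136.94, 136.94, 180, 180, 180, 180].

### API

Orientations are given as a 3x3 rotation matrix whose columns are the frame's x, y, z axes.
In Python, from rig import env gives the robot as it stands.
- The arm moves only by the tool servo_tool, never from a script. Its argument "steps" is a list of rows, each an object of numbers: "tx", "ty", "tz": the shift along the world's x, y, z in cm; "yaw": the turn about the world's z in degrees; "claw": the finger opening in cm, from 0 to 8.54. In form: [{"tx": .., "ty": .., "tz": .., "yaw": .., "claw": ..}, ...]. A call has 1 to 20 rows; each row shifts and turns the commanded pose from where the row before left it; what a row does not reach is not made up. A row lasts 1/10 s, in which the tool goes at most 50 mm and 8.59 degrees, less where a joint would pass 70% of its speed; a pose out of reach is approached as far as the arm can. A call with a gripper value outside its range is refused whole. The fingers move at their own pace and stop on an object; "newtons" is the grip in N (left out, the last holds). Time passes only in rows, so rows that do not move let the fingers close. It gives the time, the measured TCP pose, the force, the opening and the grip force at its end, in the units of the state.
- env.observe(): the state, without advancing time (a new reading comes with each control period).
- env.get_image(name): name is "scene" or "top" or "wrist"; returns (picture, depth): 384x512x3 uint8, red, green, blue; 384x512 float32, m along the optical axis (not along the pixel's ray), 0 where there is no reading.
- env.camera_model(name): a dict with "fovy" (degrees; the focal length in pixels is half the picture's height over the tangent of half this angle, whatever the lens; pixels are square), "cx", "cy" (the principal point, pixels), "T" (4x4, takes a point from camera to world coordinates). Camera axes: x right, y down, z forward; pixel columns grow to the right and rows downward; lengths in m; the calibration is good to about 2 mm. A picture is of the moment at which its call begins: read the wrist's pose just before it. camera_model takes no time and is no camera call; for the wrist camera it gives the pose at the moment of the call.
- env.close_job(): hands the job in; it is judged then, once.
The state is a dict: "time_s": time; "q": joint angles; "qvel": joint speeds; "joint_efforts": joint torques, N m; "position": TCP position; "tool_rot": TCP orientation; "ft_force": force on the tool from outside, world axes, zero at the start; "wrist_torque": the same for the moment, N m; "grip_width": finger opening in m; "gripper_force": force on a finger pad.
Only numpy, scipy, OpenCV 4.12 (cv2) and the standard library are available. Lean on these libraries where they do the work, as an engineer would, in place of code of your own. Each camera call takes 0.05 s, during which the arm holds its last target. There are 200 camera calls.

### The job

The washed steel canisters and their knobbed lids have been left all over the bench: close every canister with the lid of its own size, so that each lid sits fully home and level on the rim. Set the lids on without dropping them, and leave the canisters, the blue cup and the roll of tape standing where they are.

Things in the scene. Friction and masses are not known exactly. Their poses are not given: they have to be found in the camera images.
- jar_tiny: The smallest of four plain stainless-steel canisters (round straight jars, open on top, empty): 58 mm outside diameter, 55 mm high, wall 3 mm, mouth 52 mm across inside. Loose, standing upright on the worktop. Origin: centre of its underside; z up.
- lid_tiny: Smallest of 4 loose steel lids with a black knob, for the 58 mm canister; lies knob up. Origin: centre of underside, z up. Heights above it in mm: 0-10 spigot 47 across (tapers to 37 at the bottom 7 mm), enters the mouth with 2.5 to spare; 10-13.5 flange 61 across, rests on the rim; dome to 16.5; knob 22 across at 29-44 on a thinner neck, top 47. Closed: origin 45 mm above the jar's.
- jar_small: The second smallest of four plain stainless-steel canisters (round straight jars, open on top, empty): 72 mm outside diameter, 64 mm high, wall 3 mm, mouth 66 mm across inside. Loose, standing upright on the worktop. Origin: centre of its underside; z up.
- lid_small: Second smallest of 4 loose steel lids with a black knob, for the 72 mm canister; lies knob up. Origin: centre of underside, z up. Heights above it in mm: 0-10 spigot 61 across (tapers to 51 at the bottom 7 mm), enters the mouth with 2.5 to spare; 10-13.5 flange 75 across, rests on the rim; dome to 16.5; knob 22 across at 29-44 on a thinner neck, top 47. Closed: origin 54 mm above the jar's.
- jar_medium: The second largest of four plain stainless-steel canisters (round straight jars, open on top, empty): 86 mm outside diameter, 73 mm high, wall 3 mm, mouth 80 mm across inside. Loose, standing upright on the worktop. Origin: centre of its underside; z up.
- lid_medium: Second largest of 4 loose steel lids with a black knob, for the 86 mm canister; lies knob up. Origin: centre of underside, z up. Heights above it in mm: 0-10 spigot 75 across (tapers to 65 at the bottom 7 mm), enters the mouth with 2.5 to spare; 10-13.5 flange 89 across, rests on the rim; dome to 16.5; knob 22 across at 29-44 on a thinner neck, top 47. Closed: origin 63 mm above the jar's.
- jar_large: The largest of four plain stainless-steel canisters (round straight jars, open on top, empty): 100 mm outside diameter, 82 mm high, wall 3 mm, mouth 94 mm across inside. Loose, standing upright on the worktop. Origin: centre of its underside; z up.
- lid_large: Largest of 4 loose steel lids with a black knob, for the 100 mm canister; lies knob up. Origin: centre of underside, z up. Heights above it in mm: 0-10 spigot 89 across (tapers to 79 at the bottom 7 mm), enters the mouth with 2.5 to spare; 10-13.5 flange 103 across, rests on the rim; dome to 16.5; knob 22 across at 29-44 on a thinner neck, top 47. Closed: origin 72 mm above the jar's.
- blue_cup: Blue translucent plastic cup, 69 mm across the rim, 76 mm high, loose, upright, not part of the job. Origin: centre of its underside.
- tape: Roll of beige label tape lying flat, 93 mm across, 24 mm high, loose, not part of the job. Origin: centre of its underside.
Not all that is in view belongs to the job. Leave any turquoise look-alike of the lid_medium alone.

How it is judged (in metres and radians):
At the end, for the whole second after the job is handed in: Each of the four lids lies on the canister of its own size: flange on the rim (height within 3 mm of closed), centred within 6 mm, lid and canister level within 0.06 rad, the canister standing on the worktop; all let go of and at rest (z of lid_tiny in the frame of jar_tiny between 0.042 and 0.048 m and horizontal distance between lid_tiny and jar_tiny below 0.006 m and angle between each of lid_tiny, jar_tiny, lid_small, jar_small, lid_medium, jar_medium, lid_large, jar_large's own z axis and vertical below 0.06 rad and height (world z) of each of jar_tiny, jar_small, jar_medium, jar_large below 0.005 m and linear speed of each of lid_tiny, jar_tiny, lid_small, jar_small, lid_medium, jar_medium, lid_large, jar_large below 0.02 m/s and z of lid_small in the frame of jar_small between 0.051 and 0.057 m and horizontal distance between lid_small and jar_small below 0.006 m and z of lid_medium in the frame of jar_medium between 0.06 and 0.066 m and horizontal distance between lid_medium and jar_medium below 0.006 m and z of lid_large in the frame of jar_large between 0.069 and 0.075 m and horizontal distance between lid_large and jar_large below 0.006 m); the robot touches nothing.
It fails at once if a canister is shifted by more than 30 mm (distance of any of jar_tiny, jar_small, jar_medium, jar_large from where it was at the start of the episode above 0.03 m).
It fails at once if a lid is dropped or thrown: it goes faster than 0.7 m/s with no finger on it ((linear speed of lid_tiny above 0.7 m/s and contact force between the fingers and lid_tiny below 0.01 N) or (linear speed of lid_small above 0.7 m/s and contact force between the fingers and lid_small below 0.01 N) or (linear speed of lid_medium above 0.7 m/s and contact force between the fingers and lid_medium below 0.01 N) or (linear speed of lid_large above 0.7 m/s and contact force between the fingers and lid_large below 0.01 N)).
It fails at once if the blue cup or the roll of tape is shifted by more than 30 mm (distance of any of blue_cup, tape from where it was at the start of the episode above 0.03 m).
It also fails if it takes over 99 s, if anything falls off the work surface, if the arm or the gripper's body presses on something with over 40 N, if the wrist force passes 120 N, or if a joint passes its speed limit or range.

## Working session

There is one attempt and no reset: what is moved stays moved. The work goes in short steps, Python scripts to look and compute and a tool call to move; the robot and the scene stay as the last step left them, time stands still between calls to the robot, and variables do not carry over. Pictures are saved under pics/ and viewed, at most 14 in all, crops included, and the job is handed in when it is done.

Besides the shell and the picture viewer there is one more tool, called after "Emit:" by a JSON object that holds its "fn" and its "kwargs", one argument or row to a line. servo_tool: Moves the arm, as the interface text tells. Its arguments: {"type":"object","properties":{"steps":{"type":"array"},"newtons":{"type":"number"}},"required":["steps"]}

```bash
mkdir -p pics
cat > h.py <<'E'
import numpy as np, cv2
from rig import env
def snap(n):
    m=env.camera_model(n); im,d=env.get_image(n); return im,d,m
def f(m): return 192/np.tan(np.radians(m["fovy"]/2))
def ray(m,u,v,z):
    T=np.array(m["T"]); F=f(m); r=T[:3,:3]@np.array([(u-m["cx"])/F,(v-m["cy"])/F,1]); o=T[:3,3]
    return o+r*(z-o[2])/r[2]
def cloud(d,m):
    F=f(m); v,u=np.mgrid[:384,:512]; P=np.stack([(u-m["cx"])/F*d,(v-m["cy"])/F*d,d],-1)
    T=np.array(m["T"]); return P@T[:3,:3].T+T[:3,3]
E
python3 - <<'E'
from h import *
for n in ("top","scene"):
    im,d,m=snap(n); np.savez(n+".npz",im=im,d=d); print(n,m)
    cv2.imwrite(f"pics/{n}0.png",cv2.resize(im[...,::-1],(800,600),interpolation=cv2.INTER_CUBIC))
print(env.observe()["time_s"], env.observe()["tool_rot"])
E
```

```text
top {'fovy': 44.42049501397531, 'cx': 263.9388762685037, 'cy': 196.13548807073147, 'T': array([[-0.03080368, -0.97704213,  0.21080751,  0.2538846 ],
       [-0.99951532,  0.0291609 , -0.01089775, -0.05053385],
       [ 0.00450022, -0.21104102, -0.97746685,  1.41028743],
       [ 0.        ,  0.        ,  0.        ,  1.        ]])}
scene {'fovy': 50.03402179059706, 'cx': 259.1541220280034, 'cy': 191.52706683807045, 'T': array([[ 0.8868571 , -0.24249581,  0.39329413,  0.04575748],
       [-0.46203507, -0.47068168,  0.75165308, -1.03570404],
       [ 0.00284361, -0.84832455, -0.52946895,  0.72466075],
       [ 0.        ,  0.        ,  0.        ,  1.        ]])}
0.1 [[ 8.93023233e-01  4.50010423e-01 -3.53180395e-04]
 [ 4.50010478e-01 -8.93022317e-01  1.30819446e-03]
 [ 2.73303165e-04 -1.32718292e-03 -9.99999082e-01]]
```

View pics/top0.png

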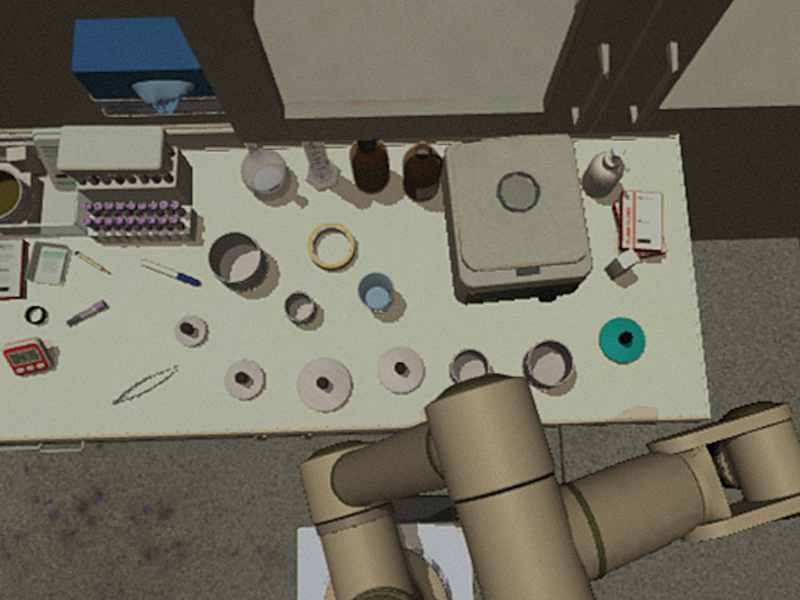

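View pics/scene0.png

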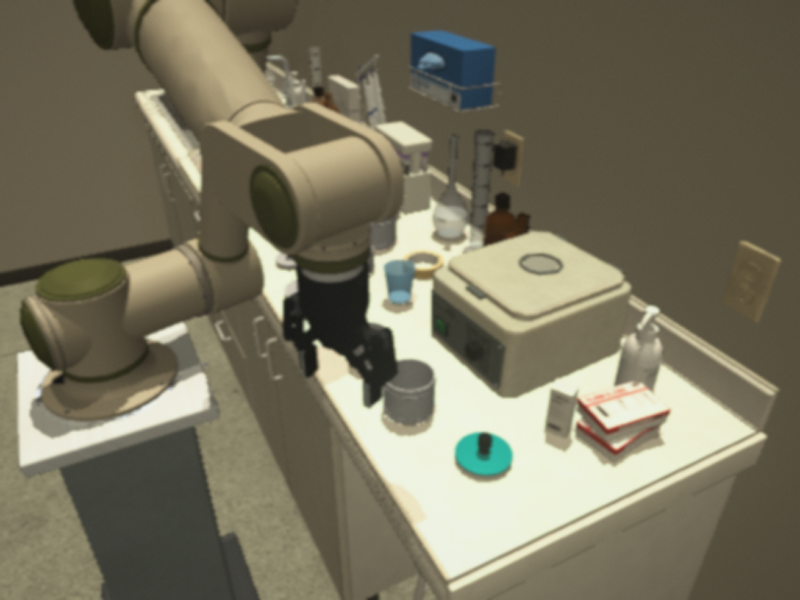

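Top view: the jars are large (238,262), tiny (301,309), small (470,368, partly hidden by the arm) and medium (548,365). The steel lids are tiny (190,331), small (244,380), large (324,384) and medium (401,371). At (622,340) is the turquoise look-alike, which I leave alone; the medium lid meant is the steel one at (401,371). Cup at (377,292), tape at (332,246).

Run:
```python
from h import *
z=np.load("top.npz"); im,d=z["im"],z["d"]; m=env.camera_model("top"); P=cloud(d,m)
S=800/512
tab=P[int(300/S),int(450/S)]; print("table z",tab)
def circ(name,u,v,r,zlo,zhi,want):
    u/=S;v/=S;r/=S
    vv,uu=np.mgrid[:384,:512]; k=((uu-u)**2+(vv-v)**2<r*r)&(P[...,2]>zlo)&(P[...,2]<zhi)&(d>0)
    k=cv2.morphologyEx(k.astype(np.uint8),cv2.MORPH_OPEN,np.ones((1,1)))>0
    q=P[k][:,:2].astype(np.float32)*1000
    if len(q)<5: print(name,"few",len(q));return
    c,R=cv2.minEnclosingCircle(q); print(name,len(q),np.round(c,1),"dia",round(2*R,1),want,"medz",round(np.median(P[k][:,2])*1000,1))
for n,u,v,r,h,D in [("jtiny",301,309,25,.055,58),("jsmall",470,368,30,.064,72),("jmed",548,365,34,.073,86),("jlarge",238,262,40,.082,100)]:
    circ(n,u,v,r,h-.008,h+.008,D)
for n,u,v,r,D in [("ltiny",190,331,25,61),("lsmall",244,380,28,75),("lmed",401,371,33,89),("llarge",324,384,36,103)]:
    circ(n,u,v,r,.007,.022,D); circ(n+" knob",u,v,r,.036,.056,22)
circ("cup",377,292,25,.066,.085,69); circ("tape",332,246,34,.014,.034,93)
a=im[int(330/S):int(410/S),int(160/S):int(600/S)]
for x in "wrist",: 
    i,_,mm=snap(x); print(np.round(mm["T"],3),mm["fovy"])
```

```text
table z [ 0.56915373 -0.14069995 -0.00143761]
jtiny 82 [554.3 151.7] dia 58.3 58 medz 53.8
jsmall 74 [ 426.7 -165.7] dia 72.0 72 medz 62.5
jmed 122 [ 430.5 -313.4] dia 86.4 86 medz 71.5
jlarge 153 [646.1 269.3] dia 101.9 100 medz 80.5
ltiny 261 [523.9 369. ] dia 73.3 61 medz 14.4
ltiny knob 46 [519.9 366.3] dia 22.6 22 medz 45.0
lsmall 446 [428.1 267.1] dia 91.9 75 medz 14.5
lsmall knob 48 [423.  260.1] dia 21.6 22 medz 44.9
lmed 636 [427.8 -39.5] dia 117.4 89 medz 14.4
lmed knob 43 [433.3 -36.6] dia 21.3 22 medz 46.0
llarge 879 [417.5 104.2] dia 121.1 103 medz 14.5
llarge knob 44 [408.8 108.8] dia 20.7 22 medz 45.6
cup 115 [575.7   5.1] dia 70.3 69 medz 73.9
tape 320 [681.6  92.8] dia 95.1 93 medz 22.8
[[ 0.449 -0.844 -0.293  0.323]
 [-0.893 -0.425 -0.146 -0.453]
 [-0.001  0.327 -0.945  0.373]
 [ 0.     0.     0.     1.   ]] 67.71273230553913
```

Emit:
{"fn": "servo_tool", "kwargs": {
  "steps": [
    {"tx":1.54,"ty":3.78,"claw":5},
    {"tx":1.54,"ty":3.78,"claw":5},
    {"tx":1.54,"ty":3.78,"claw":5},
    {"tx":1.54,"ty":3.78,"claw":5},
    {"tx":1.54,"ty":3.78,"claw":5},
    {"tx":1.54,"ty":3.78,"claw":5},
    {"tx":1.54,"ty":3.78,"claw":5},
    {"tx":1.54,"ty":3.78,"claw":5},
    {"tx":1.54,"ty":3.78,"claw":5},
    {"tx":1.54,"ty":3.78,"claw":5},
    {"tx":1.54,"ty":3.78,"claw":5},
    {"tx":1.54,"ty":3.78,"claw":5},
    {"tz":-3},
    {"tz":-3},
    {"tz":-2},
    {"tz":0}
  ],
  "newtons": 50
}}

```text
invalid input at $.steps[0]: expected keys tx, ty, tz, yaw, claw
```

```bash
cat >> h.py <<'E'
def wpts(lo,hi,D,im_name=None,near=None,rad=.05):
    im,d,m=snap("wrist"); P=cloud(d,m)
    if im_name: cv2.imwrite("pics/"+im_name,im[...,::-1])
    k=(d>0)&(P[...,2]>lo)&(P[...,2]<hi)
    if near is not None: k&=np.hypot(P[...,0]-near[0],P[...,1]-near[1])<rad
    q=P[k][:,:2].astype(np.float32)*1000
    c,R=cv2.minEnclosingCircle(q); print(len(q),"c",np.round(c,1),"dia",round(2*R,1),D,"zmed",round(np.median(P[k][:,2])*1000,1))
def st():
    s=env.observe(); print(round(s["time_s"],2),np.round(s["position"]*1000 if isinstance(s["position"],np.ndarray) else np.array(s["position"])*1000,1),"F",np.round(s["ft_force"],1),"w",round(s["grip_width"]*1000,1),"g",round(s["gripper_force"],1),"q6",round(s["q"][5],1))
E
python3 - <<'E'
from h import *
st(); wpts(.041,.052,22,"w1.png",(.433,-.037),.025)
E
```

```text
0.15 [ 247.5 -491.   249.9] F [-0.1  0.4 -0.5] w 85.6 g 0.0 q6 -12.3
0 c [0. 0.] dia 0.0 22 zmed nan
  return _methods._mean(a, axis=axis, dtype=dtype,
  ret = ret.dtype.type(ret / rcount)
```

View pics/w1.png

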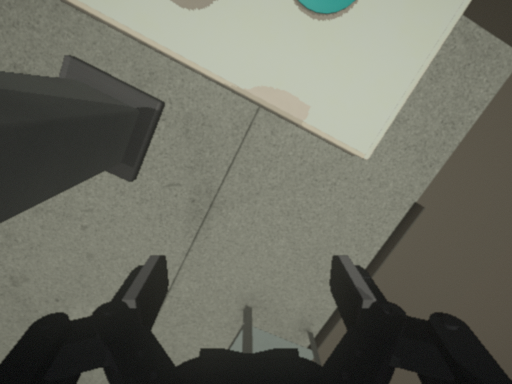

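The call was refused (all keys are required). The wrist view shows only the bench edge, with the turquoise lid at (325,0).

Emit:
{"fn": "servo_tool", "kwargs": {
  "steps": [
    {"tx":1.54,"ty":3.78,"tz":0,"yaw":0,"claw":5},
    {"tx":1.54,"ty":3.78,"tz":0,"yaw":0,"claw":5},
    {"tx":1.54,"ty":3.78,"tz":0,"yaw":0,"claw":5},
    {"tx":1.54,"ty":3.78,"tz":0,"yaw":0,"claw":5},
    {"tx":1.54,"ty":3.78,"tz":0,"yaw":0,"claw":5},
    {"tx":1.54,"ty":3.78,"tz":0,"yaw":0,"claw":5},
    {"tx":1.54,"ty":3.78,"tz":0,"yaw":0,"claw":5},
    {"tx":1.54,"ty":3.78,"tz":0,"yaw":0,"claw":5},
    {"tx":1.54,"ty":3.78,"tz":0,"yaw":0,"claw":5},
    {"tx":1.54,"ty":3.78,"tz":0,"yaw":0,"claw":5},
    {"tx":1.54,"ty":3.78,"tz":0,"yaw":0,"claw":5},
    {"tx":1.54,"ty":3.78,"tz":0,"yaw":0,"claw":5},
    {"tx":0,"ty":0,"tz":-3,"yaw":0,"claw":5},
    {"tx":0,"ty":0,"tz":-3,"yaw":0,"claw":5},
    {"tx":0,"ty":0,"tz":-2,"yaw":0,"claw":5},
    {"tx":0,"ty":0,"tz":0,"yaw":0,"claw":5},
    {"tx":0,"ty":0,"tz":0,"yaw":0,"claw":5}
  ],
  "newtons": 50
}}

```text
time_s: 1.9
position: [0.4326, -0.0377, 0.1709]
tool_rot: [[0.893, 0.45, 0.0], [0.45, -0.893, -0.0], [0.0, 0.0, -1.0]]
ft_force: [-0.4, 0.2, 1.1]
grip_width: 0.0499
gripper_force: 0.0
```

Run:
```python
from h import *
st(); wpts(.041,.052,22,"w2.png",(.433,-.037),.025)
```

```text
1.9 [432.6 -37.7 170.9] F [-0.4  0.2  1.1] w 49.9 g 0.0 q6 42.6
415 c [433.7 -37.5] dia 21.6 22 zmed 46.3
```

View pics/w2.png

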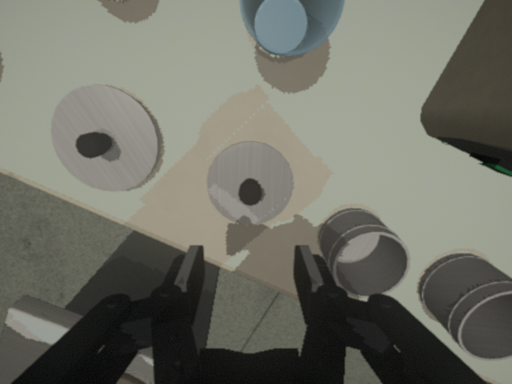

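Wrist view: the knob at (250,190) sits on a grey steel lid at (250,180). The cup is at (285,20), the large lid at (105,138), and the small and medium jars at right (365,250) and (475,300). The candidates for lid_medium are this steel one (top view 401,371) and the turquoise one (622,340). The steel one fits the description; I'll confirm it in an enlarged crop.

Run:
```python
import cv2
a=cv2.imread("pics/w2.png")[120:250,190:310]; cv2.imwrite("pics/w2c.png",cv2.resize(a,None,fx=4,fy=4,interpolation=2))
```

```text
(no output)
```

View pics/w2c.png

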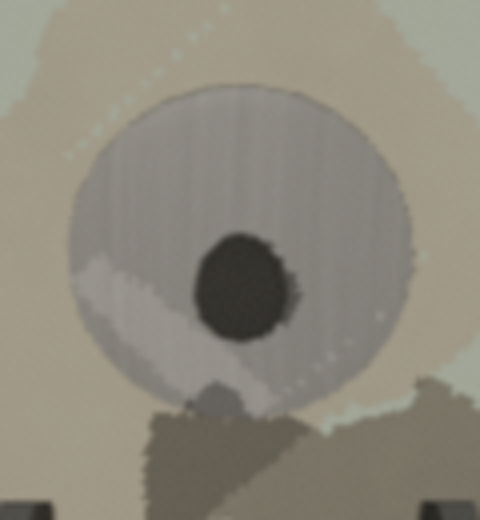

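Emit:
{"fn": "servo_tool", "kwargs": {
  "steps": [
    {"tx":0.1,"ty":0.02,"tz":-3,"yaw":0,"claw":5},
    {"tx":0,"ty":0,"tz":-3,"yaw":0,"claw":5},
    {"tx":0,"ty":0,"tz":-3,"yaw":0,"claw":5},
    {"tx":0,"ty":0,"tz":-2,"yaw":0,"claw":5},
    {"tx":0,"ty":0,"tz":-1.5,"yaw":0,"claw":5},
    {"tx":0,"ty":0,"tz":-0.5,"yaw":0,"claw":5},
    {"tx":0,"ty":0,"tz":0,"yaw":0,"claw":5},
    {"tx":0,"ty":0,"tz":0,"yaw":0,"claw":1.5},
    {"tx":0,"ty":0,"tz":0,"yaw":0,"claw":1.5},
    {"tx":0,"ty":0,"tz":0,"yaw":0,"claw":1.5},
    {"tx":0,"ty":0,"tz":0,"yaw":0,"claw":1.5},
    {"tx":0,"ty":0,"tz":0,"yaw":0,"claw":1.5}
  ],
  "newtons": 50
}}

```text
time_s: 3.15
position: [0.4339, -0.0375, 0.0414]
tool_rot: [[0.893, 0.45, 0.002], [0.45, -0.893, -0.001], [0.002, 0.002, -1.0]]
ft_force: [-1.1, -0.2, 7.2]
grip_width: 0.0201
gripper_force: 48.6
```

The crop confirms a plain grey steel lid with a black knob, with no turquoise.

Emit:
{"fn": "servo_tool", "kwargs": {
  "steps": [
    {"tx":0,"ty":0,"tz":1,"yaw":0,"claw":1.5},
    {"tx":0,"ty":0,"tz":3,"yaw":0,"claw":1.5},
    {"tx":0,"ty":0,"tz":4,"yaw":0,"claw":1.5},
    {"tx":0,"ty":0,"tz":4,"yaw":0,"claw":1.5},
    {"tx":0,"ty":-1,"tz":2,"yaw":0,"claw":1.5},
    {"tx":0,"ty":-3,"tz":0,"yaw":0,"claw":1.5},
    {"tx":-0.1,"ty":-4,"tz":0,"yaw":0,"claw":1.5},
    {"tx":-0.1,"ty":-4,"tz":0,"yaw":0,"claw":1.5},
    {"tx":-0.1,"ty":-4,"tz":0,"yaw":0,"claw":1.5},
    {"tx":-0.05,"ty":-4,"tz":0,"yaw":0,"claw":1.5},
    {"tx":0,"ty":-4,"tz":0,"yaw":0,"claw":1.5},
    {"tx":0,"ty":-2.6,"tz":0,"yaw":0,"claw":1.5},
    {"tx":0,"ty":-1,"tz":0,"yaw":0,"claw":1.5},
    {"tx":0,"ty":0,"tz":-1,"yaw":0,"claw":1.5},
    {"tx":0,"ty":0,"tz":0,"yaw":0,"claw":1.5},
    {"tx":0,"ty":0,"tz":0,"yaw":0,"claw":1.5}
  ],
  "newtons": 50
}}

```text
time_s: 4.75
position: [0.4298, -0.3118, 0.1701]
tool_rot: [[0.892, 0.451, -0.001], [0.451, -0.892, 0.001], [-0.0, -0.001, -1.0]]
ft_force: [-0.3, 1.0, -0.6]
grip_width: 0.02
gripper_force: 49.1
```

Run:
```python
from h import *
st()
im,d,m=snap("wrist"); P=cloud(d,m); cv2.imwrite("pics/w3.png",im[...,::-1])
def c(n,near,rad,lo,hi):
    k=(d>0)&(P[...,2]>lo)&(P[...,2]<hi)&(np.hypot(P[...,0]-near[0],P[...,1]-near[1])<rad)
    q=P[k][:,:2].astype(np.float32)*1000
    if len(q)>4:
        x,R=cv2.minEnclosingCircle(q); print(n,len(q),np.round(x,1),round(2*R,1))
c("jar",(.4305,-.3134),.06,.069,.077)
c("lid in hand",(.4305,-.3134),.06,.13,.155)
```

```text
4.75 [ 429.8 -311.8  170.1] F [-0.3  1.  -0.6] w 20.0 g 49.1 q6 14.4
jar 528 [ 442.8 -310.2] 81.0
lid in hand 10436 [ 428.9 -311.9] 89.9
```

View pics/w3.png

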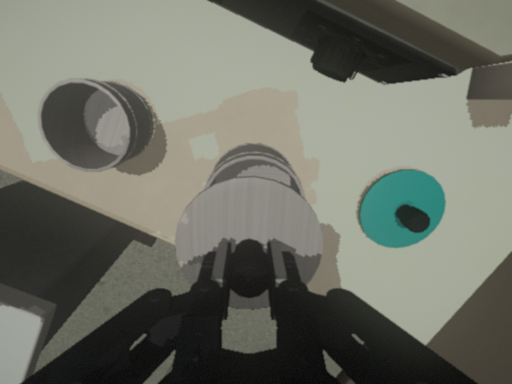

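Wrist view: the lid is held level at (250,235) over the medium jar. The small jar is at (95,125) and the turquoise lid at (402,208), clear of the tool. The lid in hand is about 1.5 mm off the jar centre, so I correct and lower.

Emit:
{"fn": "servo_tool", "kwargs": {
  "steps": [
    {"tx":0.15,"ty":-0.15,"tz":-2,"yaw":0,"claw":1.5},
    {"tx":0,"ty":0,"tz":-2,"yaw":0,"claw":1.5},
    {"tx":0,"ty":0,"tz":-1,"yaw":0,"claw":1.5},
    {"tx":0,"ty":0,"tz":0,"yaw":0,"claw":1.5},
    {"tx":0,"ty":0,"tz":-0.3,"yaw":0,"claw":1.5},
    {"tx":0,"ty":0,"tz":-0.3,"yaw":0,"claw":1.5},
    {"tx":0,"ty":0,"tz":0,"yaw":0,"claw":1.5}
  ],
  "newtons": 50
}}

```text
time_s: 5.5
position: [0.4314, -0.3148, 0.1145]
tool_rot: [[0.893, 0.45, 0.0], [0.45, -0.893, -0.0], [0.0, 0.0, -1.0]]
ft_force: [-0.1, 0.5, -1.9]
grip_width: 0.0199
gripper_force: 49.1
```

Emit:
{"fn": "servo_tool", "kwargs": {
  "steps": [
    {"tx":0,"ty":0.1,"tz":-0.2,"yaw":0,"claw":1.5},
    {"tx":0,"ty":0,"tz":-0.2,"yaw":0,"claw":1.5},
    {"tx":0,"ty":0,"tz":-0.2,"yaw":0,"claw":1.5},
    {"tx":0,"ty":0,"tz":-0.2,"yaw":0,"claw":1.5},
    {"tx":0,"ty":0,"tz":-0.15,"yaw":0,"claw":1.5},
    {"tx":0,"ty":0,"tz":0,"yaw":0,"claw":1.5}
  ],
  "newtons": 50
}}

```text
time_s: 6.1
position: [0.4313, -0.3138, 0.1047]
tool_rot: [[0.893, 0.45, -0.0], [0.45, -0.893, 0.0], [-0.0, -0.0, -1.0]]
ft_force: [-0.4, 1.0, -1.1]
grip_width: 0.0199
gripper_force: 49.1
```

Emit:
{"fn": "servo_tool", "kwargs": {
  "steps": [
    {"tx":0,"ty":0,"tz":-0.06,"yaw":0,"claw":1.5},
    {"tx":0,"ty":0,"tz":0,"yaw":0,"claw":1.5},
    {"tx":0,"ty":0,"tz":0,"yaw":0,"claw":5},
    {"tx":0,"ty":0,"tz":0,"yaw":0,"claw":5},
    {"tx":0,"ty":0,"tz":0,"yaw":0,"claw":5},
    {"tx":0,"ty":0,"tz":1,"yaw":0,"claw":5},
    {"tx":0,"ty":0,"tz":3,"yaw":0,"claw":5},
    {"tx":0,"ty":0,"tz":4,"yaw":0,"claw":5},
    {"tx":0,"ty":0,"tz":0,"yaw":0,"claw":5}
  ],
  "newtons": 50
}}

```text
time_s: 7.0
position: [0.4327, -0.3153, 0.1897]
tool_rot: [[0.893, 0.45, 0.007], [0.45, -0.893, -0.007], [0.003, 0.01, -1.0]]
ft_force: [0.1, -0.4, -0.0]
grip_width: 0.05
gripper_force: 0.0
```

Run:
```python
from h import *
st(); wpts(.117,.124,"knob",None,(.431,-.314),.025); wpts(.073,.0825,"flange",None,(.431,-.314),.05)
```

```text
7.0 [ 432.7 -315.3  189.7] F [ 0.1 -0.4 -0. ] w 50.0 g 0.0 q6 14.5
0 c [0. 0.] dia 0.0 knob zmed nan
6928 c [ 430.6 -313.5] dia 89.2 flange zmed 77.5
  return _methods._mean(a, axis=axis, dtype=dtype,
  ret = ret.dtype.type(ret / rcount)
```

Emit:
{"fn": "servo_tool", "kwargs": {
  "steps": [
    {"tx":0,"ty":1.4,"tz":0,"yaw":0,"claw":5},
    {"tx":0,"ty":4,"tz":0,"yaw":0,"claw":5},
    {"tx":0,"ty":4,"tz":0,"yaw":0,"claw":5},
    {"tx":0,"ty":4,"tz":0,"yaw":0,"claw":5},
    {"tx":0,"ty":4,"tz":0,"yaw":0,"claw":5},
    {"tx":0,"ty":4,"tz":0,"yaw":0,"claw":5},
    {"tx":0,"ty":4,"tz":0,"yaw":0,"claw":5},
    {"tx":0,"ty":4,"tz":0,"yaw":0,"claw":5},
    {"tx":0,"ty":4,"tz":0,"yaw":0,"claw":5},
    {"tx":-0.2,"ty":4,"tz":0,"yaw":0,"claw":5},
    {"tx":-0.2,"ty":4,"tz":0,"yaw":0,"claw":5},
    {"tx":-0.2,"ty":4,"tz":0,"yaw":0,"claw":5},
    {"tx":-0.2,"ty":4,"tz":0,"yaw":0,"claw":5},
    {"tx":0,"ty":4,"tz":0,"yaw":0,"claw":5},
    {"tx":0,"ty":4,"tz":0,"yaw":0,"claw":5},
    {"tx":0,"ty":0,"tz":-1,"yaw":0,"claw":5},
    {"tx":0,"ty":0,"tz":0,"yaw":0,"claw":5}
  ],
  "newtons": 50
}}

```text
time_s: 8.8
position: [0.4215, 0.2605, 0.1723]
tool_rot: [[0.892, 0.452, -0.004], [0.452, -0.892, -0.002], [-0.005, -0.001, -1.0]]
ft_force: [1.5, -0.2, 0.5]
grip_width: 0.0501
gripper_force: 0.0
```

Run:
```python
from h import *
st(); wpts(.041,.052,22,None,(.423,.260),.025)
```

```text
8.8 [421.5 260.5 172.3] F [ 1.5 -0.2  0.5] w 50.1 g 0.0 q6 81.1
415 c [423.7 260.4] dia 21.7 22 zmed 46.2
```

Lid_medium is seated: the flange sits at about 77 mm, centred on the jar. Next is lid_small.

Emit:
{"fn": "servo_tool", "kwargs": {
  "steps": [
    {"tx":0.2,"ty":0,"tz":-3,"yaw":0,"claw":5},
    {"tx":0,"ty":0,"tz":-3,"yaw":0,"claw":5},
    {"tx":0,"ty":0,"tz":-3,"yaw":0,"claw":5},
    {"tx":0,"ty":0,"tz":-2,"yaw":0,"claw":5},
    {"tx":0,"ty":0,"tz":-1.5,"yaw":0,"claw":5},
    {"tx":0,"ty":0,"tz":-0.6,"yaw":0,"claw":5},
    {"tx":0,"ty":0,"tz":0,"yaw":0,"claw":5},
    {"tx":0,"ty":0,"tz":0,"yaw":0,"claw":1.5},
    {"tx":0,"ty":0,"tz":0,"yaw":0,"claw":1.5},
    {"tx":0,"ty":0,"tz":0,"yaw":0,"claw":1.5},
    {"tx":0,"ty":0,"tz":0,"yaw":0,"claw":1.5},
    {"tx":0,"ty":0,"tz":0,"yaw":0,"claw":1.5}
  ],
  "newtons": 50
}}

```text
time_s: 10.05
position: [0.4257, 0.2602, 0.0441]
tool_rot: [[0.893, 0.45, 0.002], [0.45, -0.893, 0.0], [0.002, 0.001, -1.0]]
ft_force: [-1.3, -2.7, 7.4]
grip_width: 0.02
gripper_force: 49.1
```

Emit:
{"fn": "servo_tool", "kwargs": {
  "steps": [
    {"tx":0,"ty":0,"tz":1,"yaw":0,"claw":1.5},
    {"tx":0,"ty":0,"tz":3,"yaw":0,"claw":1.5},
    {"tx":0,"ty":0,"tz":4,"yaw":0,"claw":1.5},
    {"tx":0,"ty":0,"tz":4,"yaw":0,"claw":1.5},
    {"tx":0,"ty":-1.2,"tz":0,"yaw":0,"claw":1.5},
    {"tx":0,"ty":-3.4,"tz":0,"yaw":0,"claw":1.5},
    {"tx":0,"ty":-4,"tz":0,"yaw":0,"claw":1.5},
    {"tx":0,"ty":-4,"tz":0,"yaw":0,"claw":1.5},
    {"tx":0,"ty":-4,"tz":0,"yaw":0,"claw":1.5},
    {"tx":0,"ty":-4,"tz":0,"yaw":0,"claw":1.5},
    {"tx":0,"ty":-4,"tz":0,"yaw":0,"claw":1.5},
    {"tx":0,"ty":-4,"tz":0,"yaw":0,"claw":1.5},
    {"tx":0.1,"ty":-4,"tz":0,"yaw":0,"claw":1.5},
    {"tx":0,"ty":-4,"tz":0,"yaw":0,"claw":1.5},
    {"tx":0,"ty":-3,"tz":0,"yaw":0,"claw":1.5},
    {"tx":0,"ty":-2,"tz":0,"yaw":0,"claw":1.5},
    {"tx":0,"ty":-1,"tz":0,"yaw":0,"claw":1.5},
    {"tx":0,"ty":0,"tz":0,"yaw":0,"claw":1.5},
    {"tx":0,"ty":0,"tz":0,"yaw":0,"claw":1.5}
  ],
  "newtons": 50
}}

```text
time_s: 11.95
position: [0.4261, -0.165, 0.1631]
tool_rot: [[0.893, 0.45, -0.001], [0.45, -0.893, 0.001], [-0.0, -0.001, -1.0]]
ft_force: [0.1, 0.6, -0.6]
grip_width: 0.0199
gripper_force: 49.2
```

Run:
```python
from h import *
st(); wpts(.13,.147,"flange 75",None,(.4267,-.1657),.055)
```

```text
11.95 [ 426.1 -165.   163.1] F [ 0.1  0.6 -0.6] w 19.9 g 49.2 q6 27.2
6416 c [ 423.8 -165.3] dia 75.5 flange 75 zmed 133.3
```

Emit:
{"fn": "servo_tool", "kwargs": {
  "steps": [
    {"tx":0.28,"ty":0,"tz":-2,"yaw":0,"claw":1.5},
    {"tx":0,"ty":0,"tz":-2,"yaw":0,"claw":1.5},
    {"tx":0,"ty":0,"tz":-1,"yaw":0,"claw":1.5},
    {"tx":0,"ty":0,"tz":-0.4,"yaw":0,"claw":1.5},
    {"tx":0,"ty":0,"tz":0,"yaw":0,"claw":1.5},
    {"tx":0,"ty":0,"tz":0,"yaw":0,"claw":1.5}
  ],
  "newtons": 50
}}

```text
time_s: 12.6
position: [0.4294, -0.1659, 0.1099]
tool_rot: [[0.893, 0.45, 0.001], [0.45, -0.893, -0.001], [0.001, 0.001, -1.0]]
ft_force: [0.2, 0.1, -0.3]
grip_width: 0.0198
gripper_force: 49.2
```

Lid now at about (427.1, −166.2), within 1 mm of the jar centre; lowering 11.8 mm.

Emit:
{"fn": "servo_tool", "kwargs": {
  "steps": [
    {"tx":0,"ty":0,"tz":-0.2,"yaw":0,"claw":1.5},
    {"tx":0,"ty":0,"tz":-0.2,"yaw":0,"claw":1.5},
    {"tx":0,"ty":0,"tz":-0.2,"yaw":0,"claw":1.5},
    {"tx":0,"ty":0,"tz":-0.2,"yaw":0,"claw":1.5},
    {"tx":0,"ty":0,"tz":-0.2,"yaw":0,"claw":1.5},
    {"tx":0,"ty":0,"tz":-0.15,"yaw":0,"claw":1.5},
    {"tx":0,"ty":0,"tz":0,"yaw":0,"claw":1.5}
  ],
  "newtons": 50
}}

```text
time_s: 13.3
position: [0.4291, -0.1658, 0.0981]
tool_rot: [[0.893, 0.45, 0.0], [0.45, -0.893, -0.0], [0.0, 0.0, -1.0]]
ft_force: [-1.2, 1.7, 6.3]
grip_width: 0.02
gripper_force: 49.9
```

Emit:
{"fn": "servo_tool", "kwargs": {
  "steps": [
    {"tx":0,"ty":0,"tz":0,"yaw":0,"claw":5},
    {"tx":0,"ty":0,"tz":0,"yaw":0,"claw":5},
    {"tx":0,"ty":0,"tz":0,"yaw":0,"claw":5},
    {"tx":0,"ty":0,"tz":1,"yaw":0,"claw":5},
    {"tx":0,"ty":0,"tz":3,"yaw":0,"claw":5},
    {"tx":0,"ty":0,"tz":4,"yaw":0,"claw":5},
    {"tx":0,"ty":0,"tz":0,"yaw":0,"claw":5}
  ],
  "newtons": 50
}}

```text
time_s: 14.0
position: [0.4307, -0.1669, 0.1825]
tool_rot: [[0.893, 0.45, 0.008], [0.45, -0.893, -0.005], [0.004, 0.008, -1.0]]
ft_force: [-0.5, 0.1, -0.2]
grip_width: 0.0498
gripper_force: 0.0
```

Run:
```python
from h import *
st(); wpts(.096,.106,"knob 101",None,(.4267,-.1657),.025); wpts(.064,.074,"flange 75",None,(.4267,-.1657),.05)
```

```text
14.0 [ 430.7 -166.9  182.5] F [-0.5  0.1 -0.2] w 49.8 g 0.0 q6 27.3
556 c [ 427.5 -165.9] dia 21.7 knob 101 zmed 100.2
4604 c [ 427.1 -165.9] dia 75.0 flange 75 zmed 68.4
```

Emit:
{"fn": "servo_tool", "kwargs": {
  "steps": [
    {"tx":0,"ty":1.5,"tz":0,"yaw":0,"claw":5},
    {"tx":0,"ty":4,"tz":0,"yaw":0,"claw":5},
    {"tx":-0.5,"ty":4,"tz":0,"yaw":0,"claw":5},
    {"tx":-0.5,"ty":4,"tz":0,"yaw":0,"claw":5},
    {"tx":-0.5,"ty":4,"tz":0,"yaw":0,"claw":5},
    {"tx":-0.5,"ty":4,"tz":0,"yaw":0,"claw":5},
    {"tx":0,"ty":3,"tz":0,"yaw":0,"claw":5},
    {"tx":0,"ty":2,"tz":0,"yaw":0,"claw":5},
    {"tx":0,"ty":1,"tz":-1,"yaw":0,"claw":5},
    {"tx":0,"ty":0,"tz":0,"yaw":0,"claw":5},
    {"tx":0,"ty":0,"tz":0,"yaw":0,"claw":5}
  ],
  "newtons": 50
}}

```text
time_s: 15.2
position: [0.4087, 0.1089, 0.167]
tool_rot: [[0.893, 0.45, -0.002], [0.45, -0.893, -0.0], [-0.002, -0.001, -1.0]]
ft_force: [0.5, 0.7, 1.1]
grip_width: 0.05
gripper_force: 0.0
```

Run:
```python
from h import *
st(); wpts(.041,.052,22,None,(.409,.109),.025)
```

```text
15.2 [408.7 108.9 167. ] F [0.5 0.7 1.1] w 50.0 g 0.0 q6 62.0
425 c [409.7 108.6] dia 21.9 22 zmed 46.2
```

Lid_small is home. Now lid_large.

Emit:
{"fn": "servo_tool", "kwargs": {
  "steps": [
    {"tx":0,"ty":0,"tz":-3,"yaw":0,"claw":5},
    {"tx":0,"ty":0,"tz":-3,"yaw":0,"claw":5},
    {"tx":0,"ty":0,"tz":-3,"yaw":0,"claw":5},
    {"tx":0,"ty":0,"tz":-2,"yaw":0,"claw":5},
    {"tx":0,"ty":0,"tz":-1.2,"yaw":0,"claw":5},
    {"tx":0,"ty":0,"tz":-0.4,"yaw":0,"claw":5},
    {"tx":0,"ty":0,"tz":0,"yaw":0,"claw":5},
    {"tx":0,"ty":0,"tz":0,"yaw":0,"claw":1.5},
    {"tx":0,"ty":0,"tz":0,"yaw":0,"claw":1.5},
    {"tx":0,"ty":0,"tz":0,"yaw":0,"claw":1.5},
    {"tx":0,"ty":0,"tz":0,"yaw":0,"claw":1.5},
    {"tx":0,"ty":0,"tz":0,"yaw":0,"claw":1.5}
  ],
  "newtons": 60
}}

```text
time_s: 16.45
position: [0.4095, 0.109, 0.0426]
tool_rot: [[0.893, 0.45, 0.002], [0.45, -0.893, -0.0], [0.002, 0.001, -1.0]]
ft_force: [-1.2, -1.7, 6.4]
grip_width: 0.02
gripper_force: 58.5
```

Emit:
{"fn": "servo_tool", "kwargs": {
  "steps": [
    {"tx":0,"ty":0,"tz":1,"yaw":0,"claw":1.5},
    {"tx":0,"ty":0,"tz":3,"yaw":0,"claw":1.5},
    {"tx":0,"ty":0,"tz":4,"yaw":0,"claw":1.5},
    {"tx":0,"ty":0,"tz":4,"yaw":0,"claw":1.5},
    {"tx":0.75,"ty":0.5,"tz":1,"yaw":0,"claw":1.5},
    {"tx":1.8,"ty":1.2,"tz":0,"yaw":0,"claw":1.5},
    {"tx":3,"ty":2,"tz":0,"yaw":0,"claw":1.5},
    {"tx":3,"ty":2,"tz":0,"yaw":0,"claw":1.5},
    {"tx":3,"ty":2,"tz":0,"yaw":0,"claw":1.5},
    {"tx":3,"ty":2,"tz":0,"yaw":0,"claw":1.5},
    {"tx":3,"ty":2,"tz":0,"yaw":0,"claw":1.5},
    {"tx":2.7,"ty":2,"tz":0,"yaw":0,"claw":1.5},
    {"tx":2,"ty":1.3,"tz":0,"yaw":0,"claw":1.5},
    {"tx":1,"ty":0.7,"tz":0,"yaw":0,"claw":1.5},
    {"tx":0.4,"ty":0.3,"tz":0,"yaw":0,"claw":1.5},
    {"tx":0,"ty":0,"tz":0,"yaw":0,"claw":1.5},
    {"tx":0,"ty":0,"tz":0,"yaw":0,"claw":1.5}
  ],
  "newtons": 60
}}

```text
time_s: 18.15
position: [0.6451, 0.2688, 0.1719]
tool_rot: [[0.893, 0.45, -0.0], [0.45, -0.893, -0.0], [-0.0, -0.0, -1.0]]
ft_force: [-0.1, -0.2, -1.2]
grip_width: 0.0195
gripper_force: 59.0
```

Run:
```python
from h import *
st(); wpts(.135,.152,"flange 103",None,(.646,.269),.07)
```

```text
18.15 [645.1 268.8 171.9] F [-0.1 -0.2 -1.2] w 19.5 g 59.0 q6 76.2
14884 c [644.7 269. ] dia 103.6 flange 103 zmed 143.7
```

Emit:
{"fn": "servo_tool", "kwargs": {
  "steps": [
    {"tx":0.1,"ty":0,"tz":-2,"yaw":0,"claw":1.5},
    {"tx":0,"ty":0,"tz":-2,"yaw":0,"claw":1.5},
    {"tx":0,"ty":0,"tz":-0.5,"yaw":0,"claw":1.5},
    {"tx":0,"ty":0,"tz":0,"yaw":0,"claw":1.5},
    {"tx":0,"ty":0,"tz":0,"yaw":0,"claw":1.5}
  ],
  "newtons": 60
}}

```text
time_s: 18.7
position: [0.6469, 0.2691, 0.128]
tool_rot: [[0.893, 0.45, 0.002], [0.45, -0.893, 0.0], [0.002, 0.0, -1.0]]
ft_force: [-0.5, -0.5, -0.7]
grip_width: 0.0197
gripper_force: 59.0
```

Emit:
{"fn": "servo_tool", "kwargs": {
  "steps": [
    {"tx":0,"ty":0,"tz":-0.3,"yaw":0,"claw":1.5},
    {"tx":0,"ty":0,"tz":-0.2,"yaw":0,"claw":1.5},
    {"tx":0,"ty":0,"tz":-0.2,"yaw":0,"claw":1.5},
    {"tx":0,"ty":0,"tz":-0.2,"yaw":0,"claw":1.5},
    {"tx":0,"ty":0,"tz":-0.2,"yaw":0,"claw":1.5},
    {"tx":0,"ty":0,"tz":-0.2,"yaw":0,"claw":1.5},
    {"tx":0,"ty":0,"tz":0,"yaw":0,"claw":1.5}
  ],
  "newtons": 60
}}

```text
time_s: 19.4
position: [0.6467, 0.2691, 0.1147]
tool_rot: [[0.893, 0.45, 0.001], [0.45, -0.893, 0.0], [0.001, 0.0, -1.0]]
ft_force: [-1.0, -1.4, 4.7]
grip_width: 0.0199
gripper_force: 59.6
```

Seated and in contact. Release, check, then go to lid_tiny at (520, 366).

Emit:
{"fn": "servo_tool", "kwargs": {
  "steps": [
    {"tx":0,"ty":0,"tz":0,"yaw":0,"claw":5},
    {"tx":0,"ty":0,"tz":0,"yaw":0,"claw":5},
    {"tx":0,"ty":0,"tz":0,"yaw":0,"claw":5},
    {"tx":0,"ty":0,"tz":1,"yaw":0,"claw":5},
    {"tx":0,"ty":0,"tz":3,"yaw":0,"claw":5},
    {"tx":0,"ty":0,"tz":4,"yaw":0,"claw":5},
    {"tx":0,"ty":0,"tz":0,"yaw":0,"claw":5}
  ],
  "newtons": 50
}}

```text
time_s: 20.1
position: [0.6484, 0.2697, 0.2009]
tool_rot: [[0.893, 0.45, 0.011], [0.45, -0.893, 0.003], [0.011, 0.003, -1.0]]
ft_force: [-0.3, -0.1, 0.3]
grip_width: 0.0498
gripper_force: 0.0
```

Run:
```python
from h import *
st(); wpts(.114,.124,"knob 119",None,(.646,.269),.025); wpts(.082,.092,"flange 103",None,(.646,.269),.06)
```

```text
20.1 [648.4 269.7 200.9] F [-0.3 -0.1  0.3] w 49.8 g 0.0 q6 76.2
549 c [646.6 269.8] dia 21.7 knob 119 zmed 118.3
9454 c [646.5 269.6] dia 103.1 flange 103 zmed 86.6
```

Emit:
{"fn": "servo_tool", "kwargs": {
  "steps": [
    {"tx":-1,"ty":0.7,"tz":0,"yaw":0,"claw":5},
    {"tx":-2.3,"ty":1.8,"tz":0,"yaw":0,"claw":5},
    {"tx":-3,"ty":2.3,"tz":0,"yaw":0,"claw":5},
    {"tx":-3,"ty":2.3,"tz":0,"yaw":0,"claw":5},
    {"tx":-2,"ty":1.6,"tz":0,"yaw":0,"claw":5},
    {"tx":-1,"ty":0.8,"tz":-1,"yaw":0,"claw":5},
    {"tx":-0.4,"ty":0.3,"tz":-1,"yaw":0,"claw":5},
    {"tx":0,"ty":0,"tz":0,"yaw":0,"claw":5},
    {"tx":0,"ty":0,"tz":0,"yaw":0,"claw":5}
  ],
  "newtons": 50
}}

```text
time_s: 21.1
position: [0.5203, 0.3664, 0.1728]
tool_rot: [[0.893, 0.449, -0.001], [0.449, -0.893, -0.001], [-0.001, 0.0, -1.0]]
ft_force: [0.5, -0.1, -0.3]
grip_width: 0.0497
gripper_force: 0.0
```

Run:
```python
from h import *
st(); wpts(.041,.052,22,None,(.520,.366),.025)
```

```text
21.1 [520.3 366.4 172.8] F [ 0.5 -0.1 -0.3] w 49.7 g 0.0 q6 87.8
412 c [521.4 365.9] dia 21.7 22 zmed 46.1
```

Emit:
{"fn": "servo_tool", "kwargs": {
  "steps": [
    {"tx":0.05,"ty":0,"tz":-3,"yaw":0,"claw":5},
    {"tx":0,"ty":0,"tz":-3,"yaw":0,"claw":5},
    {"tx":0,"ty":0,"tz":-3,"yaw":0,"claw":5},
    {"tx":0,"ty":0,"tz":-2,"yaw":0,"claw":5},
    {"tx":0,"ty":0,"tz":-1.5,"yaw":0,"claw":5},
    {"tx":0,"ty":0,"tz":-0.6,"yaw":0,"claw":5},
    {"tx":0,"ty":0,"tz":0,"yaw":0,"claw":5},
    {"tx":0,"ty":0,"tz":0,"yaw":0,"claw":1.5},
    {"tx":0,"ty":0,"tz":0,"yaw":0,"claw":1.5},
    {"tx":0,"ty":0,"tz":0,"yaw":0,"claw":1.5},
    {"tx":0,"ty":0,"tz":0,"yaw":0,"claw":1.5},
    {"tx":0,"ty":0,"tz":0,"yaw":0,"claw":1.5}
  ],
  "newtons": 50
}}

```text
time_s: 22.35
position: [0.5207, 0.3673, 0.0438]
tool_rot: [[0.893, 0.45, 0.002], [0.45, -0.893, 0.001], [0.002, 0.0, -1.0]]
ft_force: [0.2, -0.9, 6.2]
grip_width: 0.02
gripper_force: 49.1
```

Emit:
{"fn": "servo_tool", "kwargs": {
  "steps": [
    {"tx":0,"ty":0,"tz":1,"yaw":0,"claw":1.5},
    {"tx":0,"ty":0,"tz":3,"yaw":0,"claw":1.5},
    {"tx":0,"ty":0,"tz":4,"yaw":0,"claw":1.5},
    {"tx":0,"ty":0,"tz":4,"yaw":0,"claw":1.5},
    {"tx":0.2,"ty":-1,"tz":1,"yaw":0,"claw":1.5},
    {"tx":0.4,"ty":-2.5,"tz":0,"yaw":0,"claw":1.5},
    {"tx":0.5,"ty":-3.5,"tz":0,"yaw":0,"claw":1.5},
    {"tx":0.6,"ty":-4,"tz":0,"yaw":0,"claw":1.5},
    {"tx":0.6,"ty":-4,"tz":0,"yaw":0,"claw":1.5},
    {"tx":0.5,"ty":-3,"tz":0,"yaw":0,"claw":1.5},
    {"tx":0.3,"ty":-2,"tz":0,"yaw":0,"claw":1.5},
    {"tx":0.2,"ty":-1,"tz":0,"yaw":0,"claw":1.5},
    {"tx":0.05,"ty":-0.5,"tz":0,"yaw":0,"claw":1.5},
    {"tx":0,"ty":0,"tz":0,"yaw":0,"claw":1.5},
    {"tx":0,"ty":0,"tz":0,"yaw":0,"claw":1.5}
  ],
  "newtons": 50
}}

```text
time_s: 23.85
position: [0.5534, 0.153, 0.1726]
tool_rot: [[0.893, 0.451, -0.0], [0.451, -0.893, 0.0], [-0.0, -0.0, -1.0]]
ft_force: [-0.2, 0.4, 0.2]
grip_width: 0.0199
gripper_force: 49.1
```

Run:
```python
from h import *
st(); wpts(.135,.152,"flange 61",None,(.5543,.1517),.045)
```

```text
23.85 [553.4 153.  172.6] F [-0.2  0.4  0.2] w 19.9 g 49.1 q6 66.8
3928 c [553.4 152.9] dia 60.9 flange 61 zmed 143.5
```

Final TCP height will be 45 + 43.8 = 88.8 mm.

Emit:
{"fn": "servo_tool", "kwargs": {
  "steps": [
    {"tx":0.05,"ty":-0.12,"tz":-2,"yaw":0,"claw":1.5},
    {"tx":0,"ty":0,"tz":-3,"yaw":0,"claw":1.5},
    {"tx":0,"ty":0,"tz":-1.5,"yaw":0,"claw":1.5},
    {"tx":0,"ty":0,"tz":-0.6,"yaw":0,"claw":1.5},
    {"tx":0,"ty":0,"tz":0,"yaw":0,"claw":1.5},
    {"tx":0,"ty":0,"tz":0,"yaw":0,"claw":1.5}
  ],
  "newtons": 50
}}

```text
time_s: 24.5
position: [0.5545, 0.1513, 0.1026]
tool_rot: [[0.893, 0.45, 0.001], [0.45, -0.893, 0.0], [0.001, 0.001, -1.0]]
ft_force: [0.1, 1.0, -0.2]
grip_width: 0.02
gripper_force: 49.1
```

Emit:
{"fn": "servo_tool", "kwargs": {
  "steps": [
    {"tx":0,"ty":0,"tz":-0.3,"yaw":0,"claw":1.5},
    {"tx":0,"ty":0,"tz":-0.2,"yaw":0,"claw":1.5},
    {"tx":0,"ty":0,"tz":-0.2,"yaw":0,"claw":1.5},
    {"tx":0,"ty":0,"tz":-0.2,"yaw":0,"claw":1.5},
    {"tx":0,"ty":0,"tz":-0.2,"yaw":0,"claw":1.5},
    {"tx":0,"ty":0,"tz":-0.2,"yaw":0,"claw":1.5},
    {"tx":0,"ty":0,"tz":0,"yaw":0,"claw":1.5}
  ],
  "newtons": 50
}}

```text
time_s: 25.2
position: [0.5543, 0.151, 0.089]
tool_rot: [[0.893, 0.45, 0.001], [0.45, -0.893, 0.0], [0.001, 0.0, -1.0]]
ft_force: [-0.7, -0.5, 3.0]
grip_width: 0.0197
gripper_force: 49.3
```

Emit:
{"fn": "servo_tool", "kwargs": {
  "steps": [
    {"tx":0,"ty":0,"tz":0,"yaw":0,"claw":5},
    {"tx":0,"ty":0,"tz":0,"yaw":0,"claw":5},
    {"tx":0,"ty":0,"tz":0,"yaw":0,"claw":5},
    {"tx":0,"ty":0,"tz":1,"yaw":0,"claw":5},
    {"tx":0,"ty":0,"tz":3,"yaw":0,"claw":5},
    {"tx":0,"ty":0,"tz":4,"yaw":0,"claw":5},
    {"tx":0,"ty":0,"tz":4,"yaw":0,"claw":5},
    {"tx":0,"ty":0,"tz":0,"yaw":0,"claw":5},
    {"tx":0,"ty":0,"tz":0,"yaw":0,"claw":5}
  ],
  "newtons": 50
}}

```text
time_s: 26.1
position: [0.5541, 0.151, 0.2098]
tool_rot: [[0.893, 0.45, 0.002], [0.45, -0.893, 0.0], [0.002, 0.001, -1.0]]
ft_force: [-0.4, -0.5, 0.2]
grip_width: 0.0498
gripper_force: 0.0
```

Run:
```python
from h import *
st(); wpts(.087,.097,"knob 92",None,(.5543,.1517),.025); wpts(.055,.065,"flange 61",None,(.5543,.1517),.045)
im,d,m=snap("top"); P=cloud(d,m); cv2.imwrite("pics/topend.png",cv2.resize(im[...,::-1],(800,600)))
for n,x,y,h in [("t",554.3,151.7,92),("s",426.7,-165.7,101),("m",430.5,-313.4,110),("l",646.1,269.3,119)]:
    k=(np.hypot(P[...,0]*1000-x,P[...,1]*1000-y)<20)&(abs(P[...,2]*1000-h)<8)
    if k.sum()>4: c,R=cv2.minEnclosingCircle(P[k][:,:2].astype(np.float32)*1000); print(n,np.round(c,1),round(2*R,1),round(np.median(P[k][:,2])*1000,1),h)
```

```text
26.1 [554.1 151.  209.8] F [-0.4 -0.5  0.2] w 49.8 g 0.0 q6 66.7
424 c [554.2 150.7] dia 21.7 knob 92 zmed 91.2
2232 c [554.  150.7] dia 61.0 flange 61 zmed 59.3
s [ 427.5 -165.1] 21.0 98.9 101
m [ 429.4 -312.3] 21.3 109.6 110
```

View pics/topend.png

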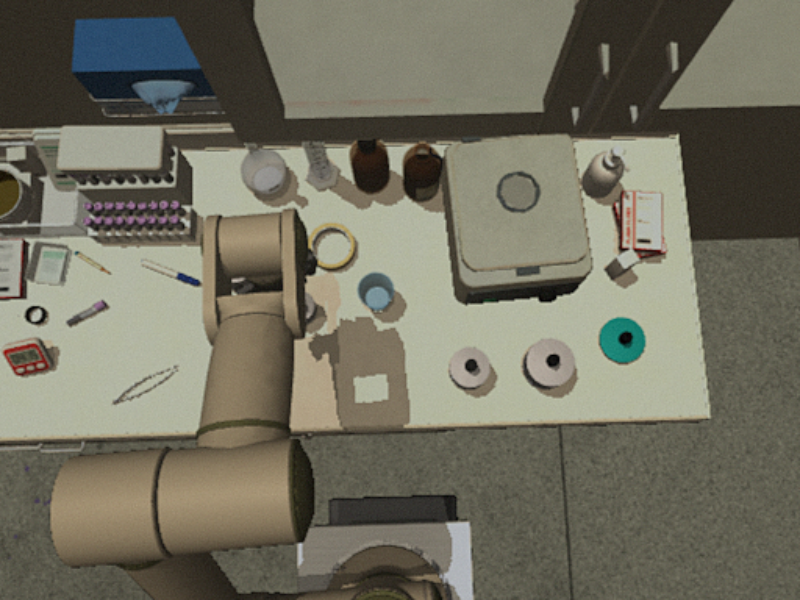

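Top view: the small lid at (470,368) and the medium lid at (550,363) are closed and level. The cup (377,292), the tape (332,246) and the turquoise lid (622,340) have not moved. The arm hides the other two jars, but the wrist depth showed both lids home. I'll hand in.

```bash
python3 -c "
from rig import env
print(env.close_job())"
```

```text
the job is handed in; nothing more can be done
None
```

I closed all four canisters with their own lids and handed the job in at about 26 s. By camera depth each lid sits home and centred within about 1 mm, and the cup and tape were not touched; the hand-in call returned no verdict.

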